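# Weigh and sort humidity cartridges at the rearing racks

## Task

One of the two identical cartridges is fresh and heavy, the other spent and light. Set one of them fully down into the small cup on the balance pan, feeling for the cup gently because it is not quite centred, let go, and see which way the beam tips. Then stand the heavy one upright on the free floor of the white rearing tub and the light one upright on the floor of the steel return tray, setting each down gently and leaving everything else where it is.

Things in the scene. Friction and masses are not known exactly. Their poses are not given: they have to be found in the camera images.
- cartridge_a: sealed round cartridge, bare aluminium with a black flat cap, 48 mm diameter, 90 mm tall, rigid, straight-sided with a sharp-edged flat foot; stands upright on the bench at the start. Origin at the centre of its underside, z up along its axis. The two look identical: one weighs about 0.62 kg (fresh), the other about 0.25 kg (spent); which is which changes.
- cartridge_b: sealed round cartridge, bare aluminium with a black flat cap, 48 mm diameter, 90 mm tall, rigid, straight-sided with a sharp-edged flat foot; stands upright on the bench at the start. Origin at the centre of its underside, z up along its axis. The two look identical: one weighs about 0.62 kg (fresh), the other about 0.25 kg (spent); which is which changes. (Same as cartridge_a.)
- balance: fixed, delicate (20 N at most) beam balance: grey base 110 (x) by 300 (y) by 15 mm, steel cheeks amid it up to 95 mm, thin upright needle there to 215 mm, beam along y, steel counterweight (44 mm across) at y = -100 mm, 92 mm round pan at y = +130 mm that tips with the beam, with a ring-shaped cup on it: inside 52, outside 63 mm across, 9 mm deep, no lead-in. Origin: centre of base underside.
- pan_mark (a point): pan centre at cup rim height when the pan is up and empty (124 mm over the bench); fixed to the base, does not move with the pan. The cup's centre lies up to 7 mm from it along each of the balance's x and y, differently each time, unmeasured. A cartridge drops in only within about 2 mm of the cup's centre. Cup floor over the bench: 115 mm pan up, 97 mm pan down.
- beam (a joint): beam angle, rad: -0.07 pan fully up (empty, or light cartridge released in the cup), +0.07 fully down (heavy one released in it); 9 mm per 0.07 rad. The counterweight holds the empty pan up with about 4 N: a held cartridge pressing the rim 4 to 5 mm down rides on it at about 4 N; moved sideways onto the cup, the pan pops up and the force nearly vanishes. Bottomed out, it is rigid.
- tub: fixed white open tub 260 (x) by 230 (y) by 70 mm tall, walls and floor 5 mm; a block of egg flats, 105 mm tall, stands inside along its +x wall and fills the floor from x = +40 mm on. Origin at the centre of its underside.
- tub_spot (a point): centre of the tub's free floor (on the floor's upper face, 5 mm over the bench); free floor there about 150 (x) by 220 (y) mm.
- tray: fixed bare steel return tray 210 by 210 by 30 mm tall, walls and floor 3 mm; origin at the centre of its underside.
- jar: bystander: glass jar with white lid, 56 mm across, 75 mm tall; origin at centre of underside
- brush: bystander: hand brush lying down
- dish: bystander: small white ceramic bowl, 90 mm across, 25 mm tall
- scraper: bystander: flat scraper with handle, lying down

How it is judged:
By the outcome, as a careful person would: the job done as asked, in the order asked, and still so for the second after the job is handed in, with the robot touching nothing.
It also fails if it takes over 72 s, if anything falls off the work surface, if the arm or the gripper's body presses on something with over 40 N, if the wrist force passes 120 N, or if a joint passes its speed limit or range.

## Robot

A 7-joint arm with a two-finger parallel gripper is mounted at the origin on the work surface. World frame = base frame: x ahead of the robot, y to its left, z up, the work surface at z = 0. Lengths are in m, angles in rad, forces in N, time in s.
With the tool pointing down it reaches from about 0.425 to 0.875 m from the base axis. Payload 4.7 kg.
Tool frame: the origin (TCP) lies on the centre line of the jaws, within the pads' length; the fingertips stand ahead of it and the grasp point (between the pads) lies 8 mm behind it (ctrl.finger_overhang is the x of the fingertips in the tool frame, in m); x points along the fingers, z is the direction in which the jaws open and shut, and the axes are right-handed (so a half turn about x gives the same grasp; the last joint's range is limited). The gripper opens to 87 mm and grips with 3 to 60 N. Pads are 19 mm wide; open, the fingers measure 117 mm over their backs; the gripper's body (75 mm by 190 mm) begins 51 mm behind the grasp point.
Start: joints at [1.194, 0.321, -0.07, 1.45, 0.023, 1.371, -0.057], TCP at [0.248, -0.601, 0.208] pointing down, gripper open.
Joint ranges: [-2.86, 2.86], [-0.3, 2.09], [-1.38, 1.24], [0.06, 2.45], [-1.56, 4.7], [0.09, 2.05], [-2.69, 2.69]. Speed limits (rad/s): [2.57, 2.57, 3.14, 3.14, 3.14, 3.14, 3.14].

## Interface

Orientations are given as a rotation vector (axis times angle).
In Python, from bench import readout, viewer, job, nets, ctrl gives the robot as it stands.
- The arm moves only by the shell command python3 -m creep 'ROWS' [FORCE]. ROWS is JSON, a list of rows, each an object with "linear": the shift along the tool's x, y, z in m, a list of three; "twist": the turn, a rotation vector about the tool's x, y, z in degrees, a list of three; "fingers": the gripper's target within -1 to 1 (shut at 1, half-way at 0, fully open at -1). A call has 1 to 8 rows; each row is the pose to reach, as a shift and turn from the pose commanded when the call began, along the tool's axes at that moment; what a row does not reach only later rows make up. A row lasts 1/12 s, in which the tool goes at most 41.7 mm and 7.16 degrees, less where a joint would pass 70% of its speed; a pose out of reach is approached as far as the arm can. A call with a gripper value outside its range is refused whole. The fingers move at their own pace and stop on an object; FORCE is the grip in N (left out, the last holds). Time passes only in rows, so rows that repeat a pose let the fingers close. It gives the time, the measured TCP pose, the force and the opening at its end, in the units of the state.
- readout.get_state(): the state, without advancing time (a new reading comes with each control period).
- viewer.get_image(name): name is "side" or "top"; returns (picture, depth): 384x512x3 uint8, red, green, blue; 384x512 float32, m along the optical axis (not along the pixel's ray), 0 where there is no reading.
- viewer.camera_params(name): a dict with "K" (3x3 intrinsics, pixels), "cam_to_world" (4x4, takes a point from camera to world coordinates). Camera axes: x right, y down, z forward; pixel columns grow to the right and rows downward; lengths in m; the calibration is good to about 2 mm. A picture is of the moment at which its call begins. camera_params takes no time and is no camera call.
- job.close_job(): hands the job in, once; it reports no verdict.
Trained networks look in the newest picture that a camera, given by its name, has taken for a name from the list of things; names that differ only in an ending like _2 or _b are one class to them, and where a whole thing is asked for, a point or a joint stands for the part that bears it (a point fixed in the world has none). Each returns a list of dicts, best first, with "conf" (0 to 1); they miss things now and then, are a little off and sometimes report something else, mostly with a low value. They report only what shows in the picture. A call takes as long as a camera call.
- nets.boxes_of(camera, label): "centre" ([x, y, z] in m, in world coordinates, good to about 4 mm: the middle of the surface that is visible of it).
- nets.place_of(camera, label): "centre" ([x, y, z] in m, in world coordinates, good to about 4 mm: a listed point, or the origin of a listed thing).
The state is a dict: "time": time; "joint_positions": joint angles; "qd": joint speeds; "joint_torque": joint torques, N m; "position": TCP position; "tool_rot": TCP orientation; "ft_force": force on the tool from outside, world axes, zero at the start; "torque": the same for the moment, N m; "grip_width": opening from 0.0 (shut) to 1.0 (fully open).
Only numpy, scipy, OpenCV 4.12 (cv2) and the standard library are available. Lean on these libraries where they do the work, as an engineer would, in place of code of your own. Each camera call takes 0.05 s, during which the arm holds its last target.

## Working session

There is one attempt and no reset: what is moved stays moved. The work goes in short steps, Python scripts to look and compute and a shell command to move; the robot and the scene stay as the last step left them, time stands still between calls to the robot, and variables do not carry over. Pictures are saved under pics/ and viewed, and the job is handed in when it is done.

```bash
ls; mkdir -p pics; cat > h.py <<'E'
import numpy as np,cv2
from scipy.spatial.transform import Rotation as R
from bench import readout, viewer, job, nets, ctrl
def snap(n,f):
    im,d=viewer.get_image(n); cv2.imwrite('pics/'+f,im[:,:,::-1]); np.save('pics/'+f+'.npy',d); return im,d
def st():
    s=readout.get_state(); M=R.from_rotvec(s['tool_rot']).as_matrix()
    print('t',round(s['time'],2),'p',np.round(s['position'],4),'F',np.round(s['ft_force'],2),'T',np.round(s['torque'],2),'g',round(s['grip_width'],3)); print(np.round(M,3).tolist()); return s,M
def pt(n,d,u,v):
    c=viewer.camera_params(n);K=c['K'];z=d[v,u];p=np.array([(u-K[0][2])/K[0][0]*z,(v-K[1][2])/K[1][1]*z,z,1]);return (np.array(c['cam_to_world'])@p)[:3]
E
python3 - <<'E'
from h import *
s,M=st(); print(ctrl.finger_overhang, s['joint_positions'])
for n in ['top','side']:
    snap(n,n+'0.png')
    for l in ['cartridge_a','balance','tub','tray','jar','dish','brush','scraper']:
        for r in nets.place_of(n,l)[:3]: print(n,l,np.round(r['centre'],3),round(r['conf'],2))
    for l in ['pan_mark','tub_spot']:
        for r in nets.place_of(n,l)[:2]: print(n,l,np.round(r['centre'],4),round(r['conf'],2))
E
```

```text
pics
t 0.0 p [ 0.2473 -0.6005  0.2067] F [ 0.43 -0.4   0.53] T [ 0.05 -0.04  0.01] g 0.999
[[-0.001, 0.925, 0.381], [0.002, 0.381, -0.925], [-1.0, -0.0, -0.002]]
0.011 [ 1.19412668  0.32177819 -0.07004997  1.45169951  0.02259196  1.37078218
 -0.05691148]
top cartridge_a [ 0.435 -0.181 -0.   ] 0.76
top cartridge_a [0.46  0.141 0.   ] 0.71
top balance [ 0.609  0.014 -0.002] 0.83
top tub [ 0.55  -0.352  0.001] 0.92
top tray [ 0.532  0.373 -0.   ] 0.63
top jar [0.634 0.134 0.127] 0.74
top jar [0.446 0.    0.002] 0.7
top dish [ 0.328 -0.216  0.001] 0.94
top brush [0.294 0.291 0.   ] 0.7
top brush [ 0.436 -0.18   0.002] 0.31
top scraper [ 0.274 -0.306 -0.001] 0.66
top pan_mark [0.6343 0.1376 0.1246] 0.91
top tub_spot [ 0.5124 -0.3572  0.0075] 0.85
side cartridge_a [0.458 0.14  0.006] 0.87
side cartridge_a [ 0.436 -0.181 -0.002] 0.83
side balance [ 0.614  0.011 -0.002] 0.76
side tub [ 0.545 -0.349 -0.   ] 0.61
side tray [ 0.538  0.377 -0.002] 0.63
side jar [0.443 0.001 0.   ] 0.97
side dish [ 0.331 -0.218 -0.001] 0.68
side brush [ 0.296  0.297 -0.005] 0.6
side scraper [ 0.279 -0.311 -0.001] 0.79
side scraper [ 0.332 -0.216 -0.004] 0.61
side pan_mark [0.6355 0.138  0.1206] 0.77
side tub_spot [ 0.5111 -0.3553  0.0033] 0.63
```

View pics/top0.png

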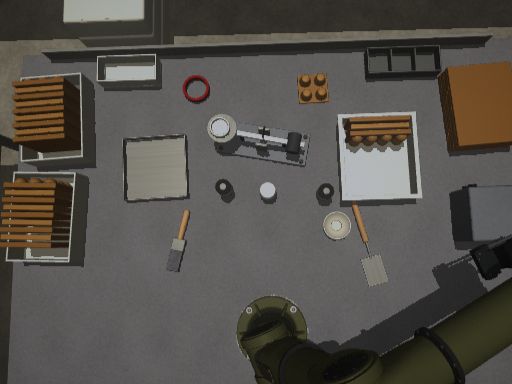

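View pics/side0.png

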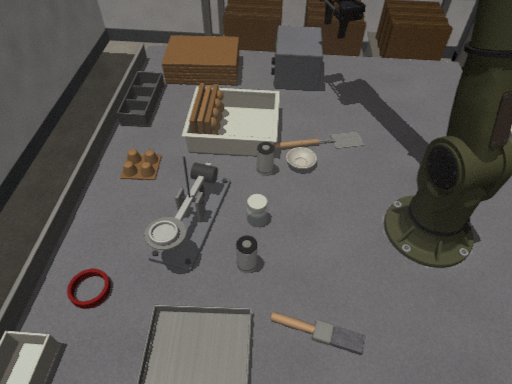

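```bash
python3 - <<'E'
from h import *
for n in ['top','side']:
    c=viewer.camera_params(n); print(n,np.round(c['K'],1).tolist(),np.round(c['cam_to_world'],3).tolist())
E
```

```text
top [[417.9, 0.0, 261.5], [0.0, 417.9, 189.7], [0.0, 0.0, 1.0]] [[-0.024, -0.992, 0.125, 0.281], [-0.999, 0.027, 0.026, -0.016], [-0.03, -0.124, -0.992, 1.373], [0.0, 0.0, 0.0, 1.0]]
side [[392.0, 0.0, 260.9], [0.0, 392.0, 196.7], [0.0, 0.0, 1.0]] [[-0.997, -0.066, 0.031, 0.404], [-0.071, 0.76, -0.646, 0.624], [0.019, -0.647, -0.763, 0.828], [0.0, 0.0, 0.0, 1.0]]
```

```bash
python3 - <<'E'
from h import *
a=cv2.imread('pics/top0.png');b=cv2.imread('pics/side0.png')
f=lambda im,u,v,r,c:cv2.resize(im[v-r:v+r,u-c:u+c],None,fx=8,fy=8,interpolation=cv2.INTER_CUBIC)
cv2.imwrite('pics/z0.png',np.hstack([f(a,222,128,25,25),f(b,165,234,25,25)]))
d=np.load('pics/top0.png.npy');print(np.round(d[110:146:2,204:242:2]*1000).astype(int))
E
```

```text
[[1426 1420 1426 1430 1425 1424 1418 1420 1420 1426 1424 1426 1419 1421
  1417 1418 1417 1422 1424]
 [1419 1430 1426 1427 1419 1420 1426 1420 1424 1427 1425 1419 1419 1421
  1419 1415 1415 1415 1418]
 [1424 1423 1422 1421 1420 1421 1418 1305 1303 1313 1307 1306 1419 1421
  1418 1424 1422 1418 1416]
 [1424 1420 1420 1424 1424 1302 1303 1304 1307 1307 1304 1305 1304 1307
  1422 1418 1416 1412 1411]
 [1424 1423 1422 1420 1300 1293 1295 1294 1290 1291 1294 1300 1305 1304
  1306 1415 1424 1410 1422]
 [1415 1419 1424 1306 1291 1294 1299 1306 1298 1300 1300 1290 1304 1307
  1303 1415 1413 1421 1416]
 [1422 1420 1297 1289 1292 1298 1300 1296 1302 1299 1301 1297 1291 1306
  1306 1305 1401 1399 1418]
 [1420 1420 1303 1292 1301 1301 1299 1297 1300 1301 1295 1304 1289 1304
  1303 1305 1402 1398 1401]
 [1419 1419 1302 1287 1301 1301 1298 1295 1297    0 1299 1298 1289 1297
  1303 1308 1303 1399 1400]
 [1415 1415 1295 1284 1297 1296 1297 1301 1295 1294 1299 1299 1287 1301
  1301 1299 1300 1396 1396]
 [1419 1414 1298 1291 1294 1295 1297 1293 1292 1295 1292 1292 1289 1299
  1301 1297 1317 1318 1394]
 [1418 1417 1302 1295 1285 1296 1294 1295 1298 1296 1296 1283 1298 1300
  1296 1306 1316 1318 1317]
 [1411 1415 1413 1296 1296 1289 1288 1290 1295 1289 1286 1295 1304 1294
  1304 1300 1316 1316 1315]
 [1413 1415 1412 1296 1298 1296 1292 1284 1288 1288 1298 1298 1299 1292
  1295 1398 1395 1402 1354]
 [1409 1410 1421 1415 1295 1297 1296 1298 1301 1301 1297 1298 1300 1293
  1391 1393 1394 1393 1376]
 [1410 1416 1410 1413 1409 1299 1294 1298 1301 1296 1297 1298 1299 1394
  1394 1395 1392 1393 1394]
 [1412 1407 1408 1410 1410 1410 1415 1394 1395 1298 1389 1397 1397 1388
  1398 1391 1386 1396 1396]
 [1405 1412 1415 1415 1403 1417 1411 1397    0 1390 1388 1394 1392 1389
  1392 1394 1391 1389 1391]]
```

View pics/z0.png

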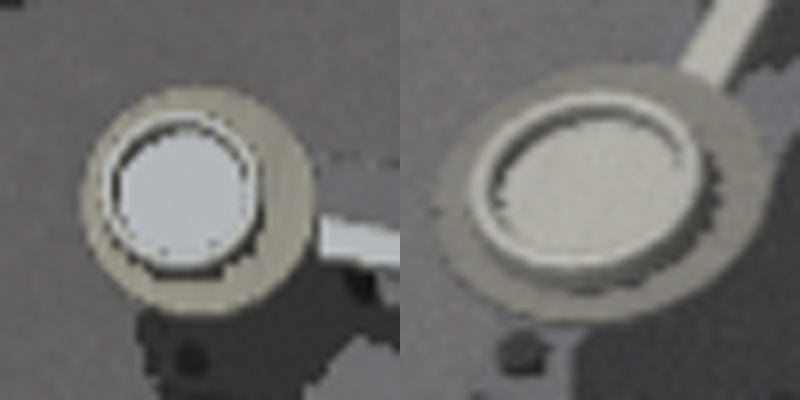

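```bash
cat >> h.py <<'E'
def ray(n,u,v,z):
    c=viewer.camera_params(n);K=np.array(c['K']);T=np.array(c['cam_to_world']);r=T[:3,:3]@np.linalg.inv(K)@[u,v,1];o=T[:3,3];return o+r*(z-o[2])/r[2]
def proj(n,p):
    c=viewer.camera_params(n);K=np.array(c['K']);T=np.array(c['cam_to_world']);p=np.atleast_2d(p);q=(p-T[:3,3])@T[:3,:3];q=q@K.T;return q[:,:2]/q[:,2:]
def circ(c,r,z,n=72):
    a=np.linspace(0,2*np.pi,n,endpoint=False);return np.c_[c[0]+r*np.cos(a),c[1]+r*np.sin(a),np.full(n,z)]
def overlay(n,im,cs,u,v,r,f,k=8):
    z=cv2.resize(im[v-r:v+r,u-r:u+r],None,fx=k,fy=k,interpolation=cv2.INTER_CUBIC)
    for c,rad,zz,col in cs:
        q=((proj(n,circ(c,rad,zz))-[u-r,v-r]+.5)*k).round().astype(int)
        for x,y in q:
            cv2.circle(z,(x,y),1,col,-1)
    cv2.imwrite('pics/'+f,z);return z
E
python3 - <<'E'
from h import *
t=ray('top',219.19,126.2,.124);s=ray('side',162.9,231.4,.124);print(t,s)
a=cv2.imread('pics/top0.png');b=cv2.imread('pics/side0.png')
G=(0,255,0);Rr=(0,0,255);C=(255,0,0)
z1=overlay('top',a,[(t,.0315,.124,Rr),(t,.026,.124,G)],222,128,25,'q.png')
z2=overlay('side',b,[(s,.0315,.124,Rr),(s,.026,.124,G)],165,234,25,'q.png')
for i,(x,y) in enumerate([(.459,.1405),(.4355,-.181)]):
  pass
pa=(.459,.1405);pb=(.4355,-.181)
ua,va=proj('top',[*pa,.09])[0].astype(int);z3=overlay('top',a,[(pa,.024,.09,G)],ua,va,25,'q.png')
ua,va=proj('side',[*pa,.09])[0].astype(int);z4=overlay('side',b,[(pa,.024,.09,G)],ua,va,25,'q.png')
cv2.imwrite('pics/o1.png',cv2.resize(np.vstack([np.hstack([z1,z2]),np.hstack([z3,z4])]),(600,600)))
E
```

```text
[0.63873838 0.14301276 0.124     ] [0.6380849  0.14438055 0.124     ]
```

View pics/o1.png

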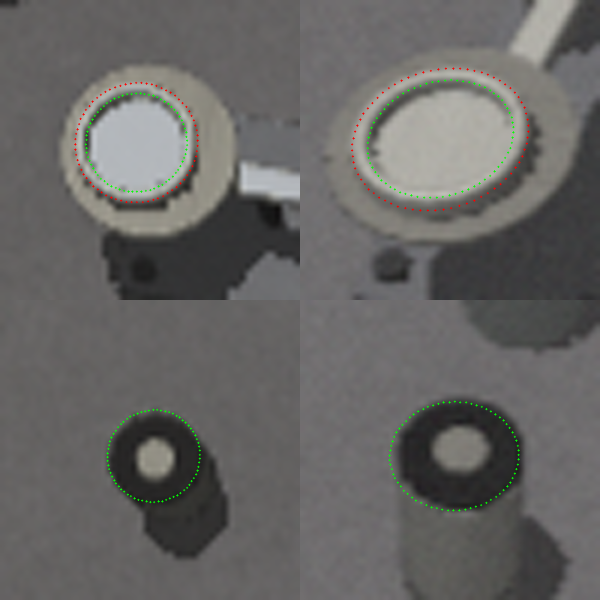

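```bash
python3 -m creep '[{"linear":[0,0.031,-0.025],"twist":[-4,0,0],"fingers":-1},{"linear":[0,0.062,-0.05],"twist":[-11,0,0],"fingers":-1},{"linear":[0,0.093,-0.075],"twist":[-18,0,0],"fingers":-1},{"linear":[0,0.124,-0.1],"twist":[-25,0,0],"fingers":-1},{"linear":[0,0.155,-0.125],"twist":[-32,0,0],"fingers":-1},{"linear":[0,0.186,-0.15],"twist":[-39,0,0],"fingers":-1},{"linear":[0,0.217,-0.175],"twist":[-46,0,0],"fingers":-1},{"linear":[0,0.248,-0.2],"twist":[-53,0,0],"fingers":-1}]'
cat >> h.py <<'E'
def to(x,y,z,ang=None):
    s,M=st(); d=M.T@(np.array([x,y,z])-s['position']); print('lin',np.round(d,4),'n',round(np.linalg.norm(d)/.0417,1))
    if ang is not None:
        c=np.degrees(np.arctan2(M[1,2],M[0,2]));print('z-ang',round(c,1),'twist',round(-(ang-c),1), 'tilt fix',np.round(np.degrees(R.from_matrix(M.T@np.array([[0,np.sin(np.radians(-ang))*-1*-1,0],[0,0,0],[0,0,0]])+np.eye(3)).as_rotvec()),1) if 0 else '')
E
python3 -c "
from h import *
to(.459,.141,.2,-11)"
```

```text
time: 1.77
position: [0.4013, -0.3199, 0.2081]
tool_rot: [0.195, 1.561, -0.196]
ft_force: [1.8, -0.5, 0.2]
grip_width: 0.998
t 1.77 p [ 0.4013 -0.3199  0.2081] F [ 1.76 -0.45  0.23] T [-0.02 -0.15  0.02] g 0.998
[[0.0, 0.246, 0.969], [-0.001, 0.969, -0.246], [-1.0, -0.001, 0.001]]
lin [ 0.0077  0.4609 -0.0577] n 11.1
z-ang -14.3 twist -3.3 tilt fix
```

```bash
python3 -m creep '[{"linear":[0,0.04,-0.005],"twist":[-3.3,0,0],"fingers":-1},{"linear":[0,0.08,-0.01],"twist":[-3.3,0,0],"fingers":-1},{"linear":[0,0.12,-0.015],"twist":[-3.3,0,0],"fingers":-1},{"linear":[0,0.16,-0.02],"twist":[-3.3,0,0],"fingers":-1},{"linear":[0,0.2,-0.025],"twist":[-3.3,0,0],"fingers":-1},{"linear":[0,0.24,-0.03],"twist":[-3.3,0,0],"fingers":-1},{"linear":[0,0.28,-0.035],"twist":[-3.3,0,0],"fingers":-1},{"linear":[0,0.32,-0.04],"twist":[-3.3,0,0],"fingers":-1}]'
python3 -c "
from h import *
to(.459,.141,.2,-11)"
```

```text
time: 2.43
position: [0.4426, 0.0, 0.2081]
tool_rot: [0.154, 1.564, -0.156]
ft_force: [2.0, 0.0, -0.2]
grip_width: 1.0
t 2.43 p [0.4426 0.     0.2081] F [ 1.97  0.03 -0.15] T [-0.03 -0.21 -0.02] g 1.0
[[0.001, 0.196, 0.981], [-0.001, 0.981, -0.196], [-1.0, -0.001, 0.001]]
lin [ 0.008   0.1415 -0.0116] n 3.4
z-ang -11.3 twist -0.3 tilt fix
```

```bash
python3 -m creep '[{"linear":[0,0.04,-0.004],"twist":[0,0,0],"fingers":-1},{"linear":[0,0.08,-0.008],"twist":[0,0,0],"fingers":-1},{"linear":[0,0.12,-0.012],"twist":[0,0,0],"fingers":-1},{"linear":[0.02,0.1415,-0.012],"twist":[0,0,0],"fingers":-1},{"linear":[0.06,0.1415,-0.012],"twist":[0,0,0],"fingers":-1},{"linear":[0.085,0.1415,-0.012],"twist":[0,0,0],"fingers":-1},{"linear":[0.095,0.1415,-0.012],"twist":[0,0,0],"fingers":-1}]'
python3 -c "
from h import *
to(.459,.141,.06,-11)
b=snap('side','s1.png')[0][:,:,::-1];a=snap('top','t1.png')[0][:,:,::-1]
cv2.imwrite('pics/o2.png',np.hstack([cv2.resize(b[170:290,180:300],None,fx=3,fy=3),cv2.resize(a[120:240,170:290],None,fx=3,fy=3)]))
for n in ['side','top']:
  for r in nets.place_of(n,'cartridge_a')[:2]: print(np.round(r['centre'],3),r['conf'])
"
```

```text
time: 3.02
position: [0.4561, 0.1391, 0.1094]
tool_rot: [0.153, 1.571, -0.155]
ft_force: [-1.3, -0.3, -0.6]
grip_width: 1.002
t 3.02 p [0.4561 0.1391 0.1094] F [-1.3  -0.34 -0.65] T [-0.03 -0.01 -0.03] g 1.002
[[-0.005, 0.195, 0.981], [-0.001, 0.981, -0.195], [-1.0, -0.002, -0.005]]
lin [0.0494 0.0026 0.0027] n 1.2
z-ang -11.2 twist -0.2 tilt fix 
[ 0.432 -0.181 -0.004] 0.7
[0.457 0.139 0.005] 0.61
[ 0.435 -0.18   0.004] 0.48
```

View pics/o2.png

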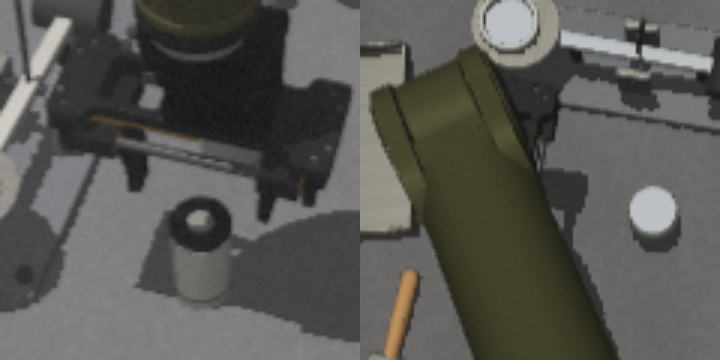

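```bash
python3 -m creep '[{"linear":[0.03,0.001,0.001],"twist":[0,0,0],"fingers":-1},{"linear":[0.048,0.001,0.001],"twist":[0,0,0],"fingers":-1},{"linear":[0.05,0.001,0.001],"twist":[0,0,0],"fingers":0.1},{"linear":[0.05,0.001,0.001],"twist":[0,0,0],"fingers":0.5},{"linear":[0.05,0.001,0.001],"twist":[0,0,0],"fingers":1},{"linear":[0.05,0.001,0.001],"twist":[0,0,0],"fingers":1},{"linear":[0.05,0.001,0.001],"twist":[0,0,0],"fingers":1},{"linear":[0.05,0.001,0.001],"twist":[0,0,0],"fingers":1}]' 25
python3 -c "
from h import *
to(.459,.141,.06,-11)"
```

```text
time: 3.88
position: [0.4607, 0.1401, 0.0638]
tool_rot: [0.155, 1.563, -0.155]
ft_force: [-0.2, 0.8, 0.3]
grip_width: 0.632
t 3.88 p [0.4607 0.1401 0.0638] F [-0.18  0.81  0.29] T [-0.   -0.03 -0.04] g 0.632
[[0.002, 0.196, 0.981], [-0.0, 0.981, -0.196], [-1.0, 0.0, 0.002]]
lin [ 0.0038  0.0006 -0.0019] n 0.1
z-ang -11.3 twist -0.3 tilt fix
```

```bash
python3 -m creep '[{"linear":[0.0,0,0],"twist":[0,0,0],"fingers":1},{"linear":[0.0,0,0],"twist":[0,0,0],"fingers":1},{"linear":[0.0,0,0],"twist":[0,0,0],"fingers":1},{"linear":[0.0,0,0],"twist":[0,0,0],"fingers":1}]' 25
python3 -c "
from h import *
to(.459,.141,.06,-11)"
```

```text
time: 4.22
position: [0.4599, 0.1402, 0.0632]
tool_rot: [0.155, 1.565, -0.155]
ft_force: [-2.2, 0.5, 6.8]
grip_width: 0.543
t 4.22 p [0.4599 0.1402 0.0632] F [-2.18  0.48  6.75] T [ 0.01  0.37 -0.03] g 0.543
[[0.0, 0.196, 0.981], [-0.0, 0.981, -0.196], [-1.0, -0.0, 0.0]]
lin [ 0.0032  0.0006 -0.0011] n 0.1
z-ang -11.3 twist -0.3 tilt fix
```

```bash
python3 -m creep '[{"linear":[-0.01,0,0],"twist":[0,0,0],"fingers":1},{"linear":[-0.03,0,0],"twist":[0,0,0],"fingers":1},{"linear":[-0.07,0,0],"twist":[0,0,0],"fingers":1},{"linear":[-0.1,0,0],"twist":[0,0,0],"fingers":1},{"linear":[-0.12,0,0],"twist":[0,0,0],"fingers":1},{"linear":[-0.13,0,0],"twist":[0,0,0],"fingers":1},{"linear":[-0.13,0,0],"twist":[0,0,0],"fingers":1},{"linear":[-0.13,0,0],"twist":[0,0,0],"fingers":1}]' 30
python3 -c "
from h import *
to(.6385,.1437,.2,-11)
b=snap('side','s2.png')[0][:,:,::-1];a=snap('top','t2.png')[0][:,:,::-1]
cv2.imwrite('pics/o3.png',np.hstack([cv2.resize(b[120:280,140:300],None,fx=2.5,fy=2.5),cv2.resize(a[80:240,130:290],None,fx=2.5,fy=2.5)]))
"
```

```text
time: 4.88
position: [0.4595, 0.1396, 0.192]
tool_rot: [0.155, 1.566, -0.156]
ft_force: [0.5, 0.3, -3.2]
grip_width: 0.533
t 4.88 p [0.4595 0.1396 0.192 ] F [ 0.55  0.3  -3.18] T [-0.01 -0.03  0.04] g 0.533
[[-0.001, 0.196, 0.981], [-0.001, 0.981, -0.196], [-1.0, -0.001, -0.0]]
lin [-0.0081  0.0391  0.1747] n 4.3
z-ang -11.3 twist -0.3 tilt fix
```

View pics/o3.png

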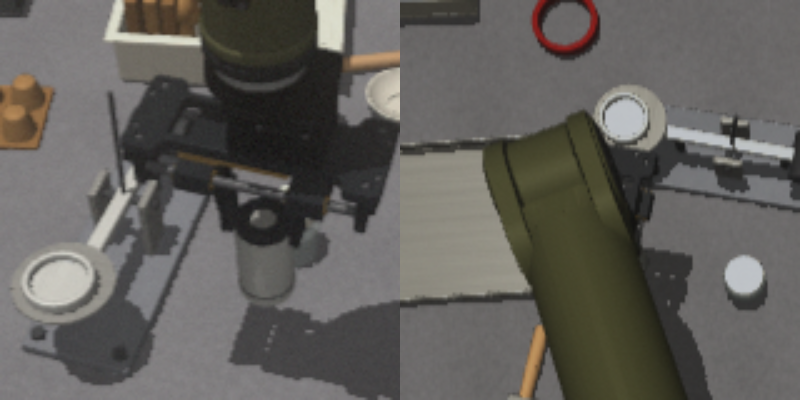

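```bash
python3 - <<'E'
from h import *
b=cv2.imread('pics/s2.png');G=(0,255,0);Rr=(0,0,255)
p=np.array([.4595,.1396]);zf=.1288
u,v=proj('side',[*p,zf+.045])[0].astype(int);print(u,v)
z=[overlay('side',b,[(p+o,.024,zf+.09,G),(p+o,.024,zf,Rr)],u,v,25,'q.png') for o in ([0,0],)]
raw=overlay('side',b,[],u,v,25,'q.png')
cv2.imwrite('pics/o4.png',np.hstack([raw]+z))
E
```

```text
244 221
```

View pics/o4.png

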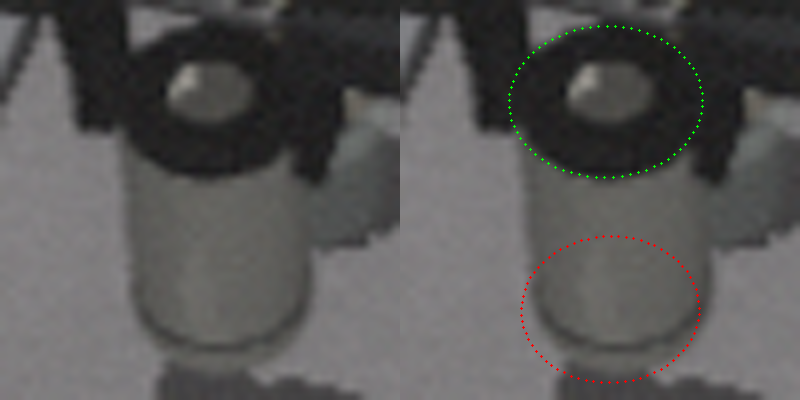

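```bash
python3 -m creep '[{"linear":[-0.012,0.005,0.02],"twist":[0,0,0],"fingers":1},{"linear":[-0.012,0.013,0.06],"twist":[0,0,0],"fingers":1},{"linear":[-0.012,0.022,0.1],"twist":[0,0,0],"fingers":1},{"linear":[-0.012,0.031,0.14],"twist":[0,0,0],"fingers":1},{"linear":[-0.012,0.037,0.165],"twist":[0,0,0],"fingers":1},{"linear":[-0.012,0.039,0.175],"twist":[0,0,0],"fingers":1},{"linear":[-0.012,0.039,0.175],"twist":[0,0,0],"fingers":1},{"linear":[-0.012,0.039,0.175],"twist":[0,0,0],"fingers":1}]' 30
python3 - <<'E'
from h import *
to(.6395,.1437,.193,-11)
s=readout.get_state();p=s['position'][:2];zf=s['position'][2]-.0632
b=snap('side','s3.png')[0][:,:,::-1].copy();a=snap('top','t3.png')[0][:,:,::-1].copy()
G=(0,255,0);Rr=(0,0,255)
c=(.6381,.1444)
L=[(p,.024,zf+.09,G),(p,.024,zf,Rr),(c,.0315,.124,(255,200,0))]
z1=overlay('side',b,[],165,220,35,'q.png',8);z2=overlay('side',b,L,165,220,35,'q.png',8)
cv2.imwrite('pics/o5.png',cv2.resize(np.hstack([z1,z2]),(800,400)))
cv2.imwrite('pics/o5b.png',cv2.resize(a[60:260,130:330],None,fx=2.5,fy=2.5))
print(s['joint_positions'])
E
```

```text
time: 5.65
position: [0.6379, 0.1442, 0.2021]
tool_rot: [0.155, 1.57, -0.154]
ft_force: [-0.3, -0.0, -4.1]
grip_width: 0.544
t 5.65 p [0.6379 0.1442 0.2021] F [-0.27 -0.02 -4.1 ] T [ 0.01 -0.07 -0.04] g 0.544
[[-0.005, 0.195, 0.981], [0.001, 0.981, -0.195], [-1.0, -0.0, -0.005]]
lin [ 0.0091 -0.0002  0.0017] n 0.2
z-ang -11.3 twist -0.3 tilt fix 
[ 0.36722712  0.46574352 -0.86724763  1.41956997  0.3509401   1.42159384
 -0.69663748]
```

View pics/o5.png

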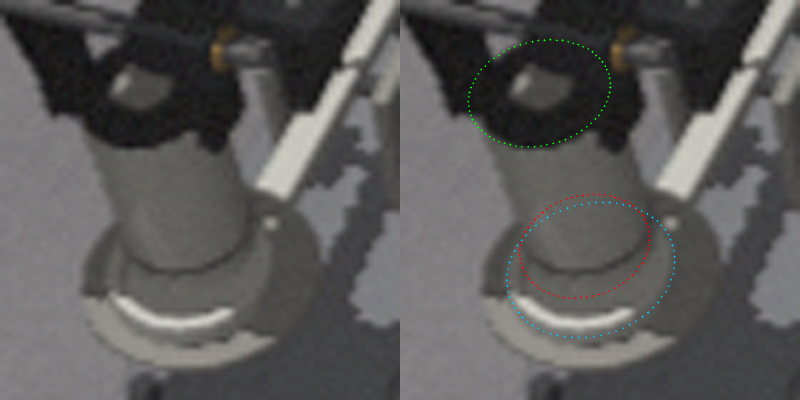

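View pics/o5b.png

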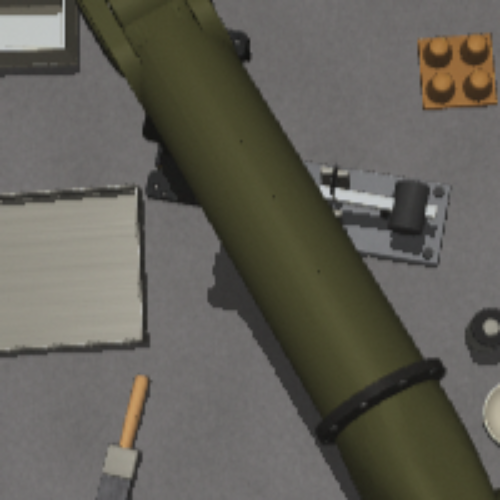

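```bash
python3 -m creep '[{"linear":[0.006,0,0.001],"twist":[0,0,0],"fingers":1},{"linear":[0.011,0,0.001],"twist":[0,0,0],"fingers":1},{"linear":[0.011,0,0.001],"twist":[0,0,0],"fingers":1},{"linear":[0.011,0,0.001],"twist":[0,0,0],"fingers":1}]' 30
python3 -c "
from h import *
st()"
python3 -m creep '[{"linear":[0.002,0,0],"twist":[0,0,0],"fingers":1},{"linear":[0.004,0,0],"twist":[0,0,0],"fingers":1},{"linear":[0.006,0,0],"twist":[0,0,0],"fingers":1},{"linear":[0.006,0,0],"twist":[0,0,0],"fingers":1}]' 30
python3 -c "
from h import *
st()"
```

```text
time: 6.08
position: [0.6395, 0.1433, 0.1933]
tool_rot: [0.154, 1.566, -0.156]
ft_force: [-0.1, -0.7, -2.3]
grip_width: 0.535
t 6.08 p [0.6395 0.1433 0.1933] F [-0.13 -0.66 -2.32] T [-0.02 -0.05  0.01] g 0.535
[[-0.001, 0.196, 0.981], [-0.001, 0.981, -0.196], [-1.0, -0.001, -0.0]]
time: 6.42
position: [0.6398, 0.1436, 0.1872]
tool_rot: [0.155, 1.566, -0.155]
ft_force: [-0.7, -0.4, -2.9]
grip_width: 0.537
t 6.42 p [0.6398 0.1436 0.1872] F [-0.68 -0.37 -2.93] T [-0.03 -0.07  0.02] g 0.537
[[-0.001, 0.196, 0.981], [-0.0, 0.981, -0.196], [-1.0, -0.0, -0.001]]
```

```bash
python3 -m creep '[{"linear":[0.001,0,0],"twist":[0,0,0],"fingers":1},{"linear":[0.003,0,0],"twist":[0,0,0],"fingers":1},{"linear":[0.003,0,0],"twist":[0,0,0],"fingers":1}]' 30
python3 -c "
from h import *
st()"
python3 -m creep '[{"linear":[0.002,0,0],"twist":[0,0,0],"fingers":1},{"linear":[0.003,0,0],"twist":[0,0,0],"fingers":1},{"linear":[0.003,0,0],"twist":[0,0,0],"fingers":1}]' 30
python3 -c "
from h import *
st()"
```

```text
time: 6.67
position: [0.6403, 0.1437, 0.1845]
tool_rot: [0.155, 1.565, -0.155]
ft_force: [-0.4, -0.0, -2.8]
grip_width: 0.538
t 6.67 p [0.6403 0.1437 0.1845] F [-0.42 -0.01 -2.82] T [ 0.03 -0.3  -0.05] g 0.538
[[0.0, 0.196, 0.981], [-0.0, 0.981, -0.196], [-1.0, -0.0, 0.0]]
time: 6.92
position: [0.6403, 0.1437, 0.1816]
tool_rot: [0.155, 1.565, -0.155]
ft_force: [1.5, 0.6, -3.2]
grip_width: 0.536
t 6.92 p [0.6403 0.1437 0.1816] F [ 1.47  0.61 -3.21] T [ 0.06 -0.4   0.  ] g 0.536
[[0.0, 0.196, 0.981], [-0.0, 0.981, -0.196], [-1.0, 0.0, 0.0]]
```

```bash
python3 -m creep '[{"linear":[0.002,0,0.0005],"twist":[0,0,0],"fingers":1},{"linear":[0.003,0,0.0005],"twist":[0,0,0],"fingers":1},{"linear":[0.003,0,0.0005],"twist":[0,0,0],"fingers":1}]' 30
python3 - <<'E'
from h import *
s,_=st()
b=snap('side','s4.png')[0][:,:,::-1].copy()
for r in nets.place_of('side','cartridge_a')[:2]: print(np.round(r['centre'],3),r['conf'])
cv2.imwrite('pics/o6.png',overlay('side',b,[],170,220,35,'q.png',8))
E
```

```text
time: 7.17
position: [0.6406, 0.1435, 0.1789]
tool_rot: [0.155, 1.565, -0.155]
ft_force: [0.0, 0.1, 0.6]
grip_width: 0.537
t 7.17 p [0.6406 0.1435 0.1789] F [0.04 0.08 0.57] T [-0.07 -0.07  0.03] g 0.537
[[0.0, 0.196, 0.981], [-0.0, 0.981, -0.196], [-1.0, -0.0, 0.0]]
[0.643 0.144 0.119] 0.75
[ 0.433 -0.184 -0.003] 0.55
```

View pics/o6.png

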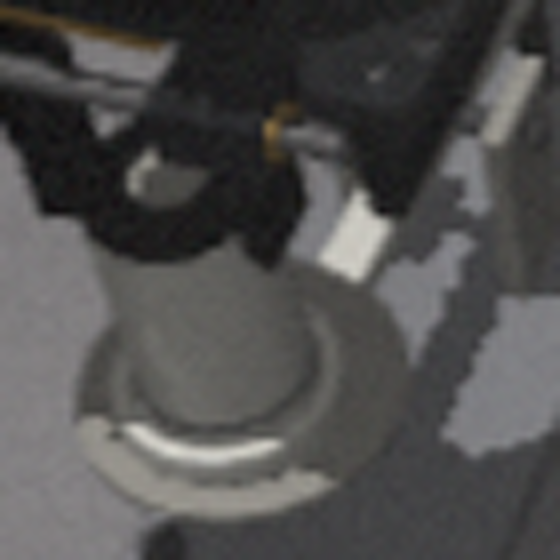

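```bash
python3 -m creep '[{"linear":[-0.003,0,0],"twist":[0,0,0],"fingers":1},{"linear":[-0.003,0,-0.003],"twist":[0,0,0],"fingers":1},{"linear":[-0.003,0,-0.004],"twist":[0,0,0],"fingers":1},{"linear":[-0.003,0,-0.004],"twist":[0,0,0],"fingers":1}]' 30
python3 -m creep '[{"linear":[0,0,0.003],"twist":[0,0,0],"fingers":1},{"linear":[0,0,0.006],"twist":[0,0,0],"fingers":1},{"linear":[0,0,0.008],"twist":[0,0,0],"fingers":1},{"linear":[0,0,0.008],"twist":[0,0,0],"fingers":1}]' 30
python3 -c "
from h import *
to(.6406,.1435,.1789)"
```

```text
time: 7.6
position: [0.6392, 0.1436, 0.1822]
tool_rot: [0.156, 1.559, -0.155]
ft_force: [5.7, -1.2, -2.8]
grip_width: 0.542
time: 7.93
position: [0.6432, 0.1433, 0.1811]
tool_rot: [0.155, 1.569, -0.155]
ft_force: [-2.0, 0.6, -3.8]
grip_width: 0.539
t 7.93 p [0.6432 0.1433 0.1811] F [-2.    0.58 -3.8 ] T [0.07 0.56 0.02] g 0.539
[[-0.004, 0.196, 0.981], [0.0, 0.981, -0.196], [-1.0, -0.0, -0.004]]
lin [ 0.0022 -0.0003 -0.0026] n 0.1
```

```bash
python3 -m creep '[{"linear":[0,0,-0.0025],"twist":[0,0,0],"fingers":1},{"linear":[0.002,0,-0.0025],"twist":[0,0,0],"fingers":1},{"linear":[0.003,0,-0.0025],"twist":[0,0,0],"fingers":1},{"linear":[0.003,0,-0.0025],"twist":[0,0,0],"fingers":1},{"linear":[0.003,0,-0.0025],"twist":[0,0,0],"fingers":1}]' 30
python3 -c "
from h import *
st()"
```

```text
time: 8.35
position: [0.6419, 0.1435, 0.1791]
tool_rot: [0.155, 1.565, -0.155]
ft_force: [-1.7, 0.7, 1.5]
grip_width: 0.537
t 8.35 p [0.6419 0.1435 0.1791] F [-1.74  0.67  1.5 ] T [-0.02  0.42  0.03] g 0.537
[[-0.0, 0.196, 0.981], [-0.0, 0.981, -0.196], [-1.0, -0.0, -0.0]]
```

```bash
python3 -m creep '[{"linear":[0,0,-0.001],"twist":[0,0,0],"fingers":1},{"linear":[0,0,-0.001],"twist":[0,0,0],"fingers":-0.2},{"linear":[0,0,-0.001],"twist":[0,0,0],"fingers":-0.3},{"linear":[0,0,-0.001],"twist":[0,0,0],"fingers":-0.4},{"linear":[0,0,-0.001],"twist":[0,0,0],"fingers":-0.6},{"linear":[0,0,-0.001],"twist":[0,0,0],"fingers":-0.6},{"linear":[0,0,-0.001],"twist":[0,0,0],"fingers":-0.6},{"linear":[0,0,-0.001],"twist":[0,0,0],"fingers":-0.6}]' 30
python3 - <<'E'
from h import *
s,_=st()
b=snap('side','s5.png')[0][:,:,::-1].copy()
cv2.imwrite('pics/o7.png',overlay('side',b,[],170,220,35,'q.png',8))
E
```

```text
time: 9.02
position: [0.6411, 0.1435, 0.1787]
tool_rot: [0.155, 1.565, -0.155]
ft_force: [-0.9, -1.2, 0.1]
grip_width: 0.795
t 9.02 p [0.6411 0.1435 0.1787] F [-0.9  -1.24  0.13] T [ 0.02 -0.04  0.04] g 0.795
[[0.0, 0.196, 0.981], [-0.0, 0.981, -0.196], [-1.0, -0.0, 0.0]]
```

View pics/o7.png

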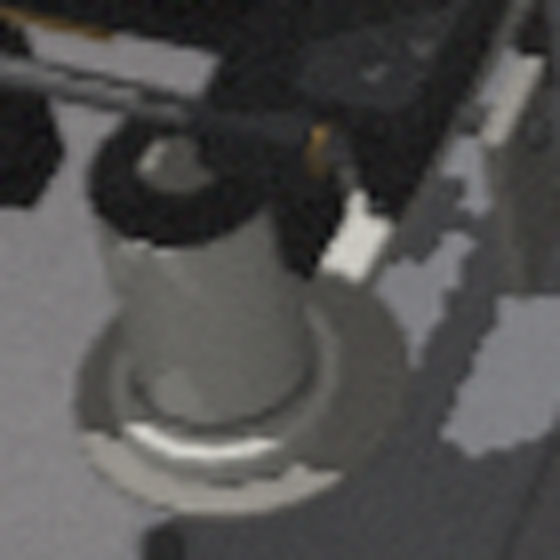

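```bash
python3 -m creep '[{"linear":[-0.02,0,0],"twist":[0,0,0],"fingers":-0.6},{"linear":[-0.06,0,0],"twist":[0,0,0],"fingers":-0.8},{"linear":[-0.1,0,0],"twist":[0,0,0],"fingers":-1},{"linear":[-0.105,-0.038,-0.014],"twist":[0,0,0],"fingers":-1},{"linear":[-0.105,-0.076,-0.028],"twist":[0,0,0],"fingers":-1},{"linear":[-0.105,-0.114,-0.042],"twist":[0,0,0],"fingers":-1},{"linear":[-0.105,-0.152,-0.056],"twist":[0,0,0],"fingers":-1},{"linear":[-0.105,-0.19,-0.07],"twist":[0,0,0],"fingers":-1}]'
python3 - <<'E'
from h import *
to(.4355,-.181,.12)
b=snap('side','s6.png')[0][:,:,::-1].copy();a=snap('top','t6.png')[0][:,:,::-1].copy()
cv2.imwrite('pics/o8.png',np.hstack([overlay('side',b,[],180,220,50,'q.png',8),overlay('top',a,[],230,140,50,'q.png',8)])[::2,::2])
for n in ('side','top'):
  for r in nets.place_of(n,'cartridge_a')[:2]: print(np.round(r['centre'],3),r['conf'])
E
```

```text
time: 9.73
position: [0.5341, -0.0302, 0.2837]
tool_rot: [0.154, 1.565, -0.155]
ft_force: [0.5, -0.3, -0.8]
grip_width: 0.999
t 9.73 p [ 0.5341 -0.0302  0.2837] F [ 0.52 -0.27 -0.8 ] T [-0.08 -0.1   0.06] g 0.999
[[0.0, 0.196, 0.981], [-0.0, 0.981, -0.196], [-1.0, -0.0, 0.0]]
lin [ 0.1637 -0.1671 -0.0672] n 5.8
[0.642 0.14  0.119] 0.82
[ 0.434 -0.179 -0.002] 0.62
[ 0.432 -0.183  0.001] 0.7
[0.642 0.143 0.112] 0.55
```

View pics/o8.png

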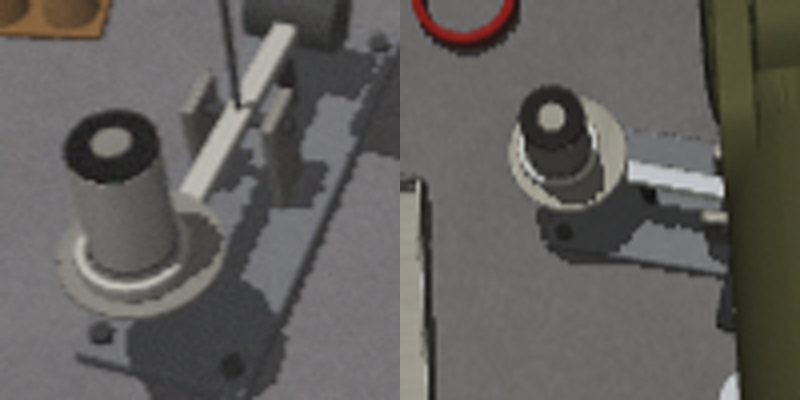

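```bash
python3 -m creep '[{"linear":[0.01,-0.036,-0.014],"twist":[0,0,0],"fingers":-1},{"linear":[0.02,-0.072,-0.028],"twist":[0,0,0],"fingers":-1},{"linear":[0.03,-0.108,-0.042],"twist":[0,0,0],"fingers":-1},{"linear":[0.04,-0.144,-0.056],"twist":[0,0,0],"fingers":-1},{"linear":[0.06,-0.166,-0.067],"twist":[0,0,0],"fingers":-1},{"linear":[0.1,-0.166,-0.067],"twist":[0,0,0],"fingers":-1},{"linear":[0.14,-0.166,-0.067],"twist":[0,0,0],"fingers":-1},{"linear":[0.164,-0.166,-0.067],"twist":[0,0,0],"fingers":-1}]'
python3 - <<'E'
from h import *
to(.435,-.181,.06,-11)
b=snap('side','s7.png')[0][:,:,::-1].copy()
cv2.imwrite('pics/o9.png',overlay('side',b,[],265,160,40,'q.png',8))
E
```

```text
time: 10.6
position: [0.4361, -0.1764, 0.1164]
tool_rot: [0.154, 1.568, -0.151]
ft_force: [0.4, -0.2, -0.3]
grip_width: 1.002
t 10.6 p [ 0.4361 -0.1764  0.1164] F [ 0.38 -0.24 -0.29] T [-0.01 -0.03  0.04] g 1.002
[[-0.003, 0.194, 0.981], [0.002, 0.981, -0.194], [-1.0, 0.002, -0.003]]
lin [ 0.0564 -0.0048 -0.    ] n 1.4
z-ang -11.2 twist -0.2 tilt fix
```

View pics/o9.png

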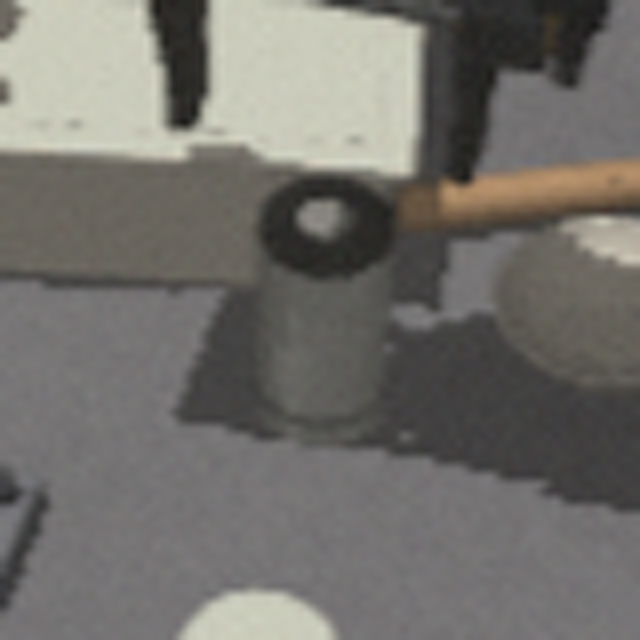

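```bash
python3 -m creep '[{"linear":[0.03,-0.003,0],"twist":[0,0,0],"fingers":-1},{"linear":[0.05,-0.003,0],"twist":[0,0,0],"fingers":-1},{"linear":[0.053,-0.003,0],"twist":[0,0,0],"fingers":0.1},{"linear":[0.053,-0.003,0],"twist":[0,0,0],"fingers":0.5},{"linear":[0.053,-0.003,0],"twist":[0,0,0],"fingers":1},{"linear":[0.053,-0.003,0],"twist":[0,0,0],"fingers":1},{"linear":[0.053,-0.003,0],"twist":[0,0,0],"fingers":1},{"linear":[0.053,-0.003,0],"twist":[0,0,0],"fingers":1}]' 30
python3 -m creep '[{"linear":[0,0,0],"twist":[0,0,0],"fingers":1},{"linear":[0,0,0],"twist":[0,0,0],"fingers":1},{"linear":[0,0,0],"twist":[0,0,0],"fingers":1},{"linear":[0,0,0],"twist":[0,0,0],"fingers":1},{"linear":[0,0,0],"twist":[0,0,0],"fingers":1}]' 40
python3 -c "
from h import *
to(.435,-.181,.06,-11)"
```

```text
time: 11.32
position: [0.4372, -0.182, 0.0679]
tool_rot: [0.154, 1.563, -0.156]
ft_force: [-0.8, 0.2, -0.9]
grip_width: 0.629
time: 11.73
position: [0.4361, -0.1819, 0.0674]
tool_rot: [0.155, 1.566, -0.156]
ft_force: [-2.6, 0.5, 5.3]
grip_width: 0.537
t 11.73 p [ 0.4361 -0.1819  0.0674] F [-2.61  0.53  5.33] T [0.15 0.59 0.04] g 0.537
[[-0.001, 0.196, 0.981], [-0.001, 0.981, -0.196], [-1.0, -0.001, -0.0]]
lin [ 0.0074  0.0006 -0.0013] n 0.2
z-ang -11.3 twist -0.3 tilt fix
```

```bash
python3 -m creep '[{"linear":[-0.01,0,0],"twist":[0,0,0],"fingers":1},{"linear":[-0.03,0,0],"twist":[0,0,0],"fingers":1},{"linear":[-0.06,0,0],"twist":[0,0,0],"fingers":1},{"linear":[-0.09,0,0],"twist":[0,0,0],"fingers":1},{"linear":[-0.11,0,0],"twist":[0,0,0],"fingers":1},{"linear":[-0.12,0,0],"twist":[0,0,0],"fingers":1},{"linear":[-0.12,0,0],"twist":[0,0,0],"fingers":1},{"linear":[-0.12,0,0],"twist":[0,0,0],"fingers":1}]' 40
python3 - <<'E'
from h import *
to(.506,-.357,.187,-11)
b=snap('side','s8.png')[0][:,:,::-1].copy()
cv2.imwrite('pics/o10.png',overlay('side',b,[],250,140,50,'q.png',8))
E
```

```text
time: 12.4
position: [0.4357, -0.1815, 0.1858]
tool_rot: [0.155, 1.566, -0.155]
ft_force: [-0.2, 0.7, -5.3]
grip_width: 0.535
t 12.4 p [ 0.4357 -0.1815  0.1858] F [-0.16  0.73 -5.28] T [-0.02 -0.03 -0.06] g 0.535
[[-0.001, 0.196, 0.981], [0.0, 0.981, -0.196], [-1.0, 0.0, -0.001]]
lin [-0.0013 -0.1583  0.1034] n 4.5
z-ang -11.3 twist -0.3 tilt fix
```

View pics/o10.png

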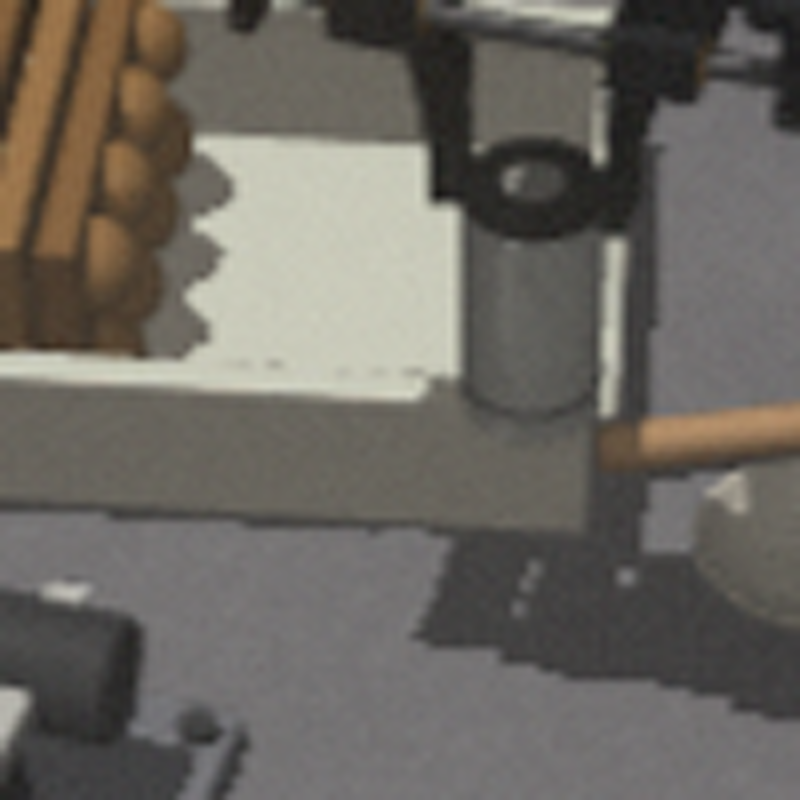

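```bash
python3 -m creep '[{"linear":[0,-0.015,0.01],"twist":[0,0,0],"fingers":1},{"linear":[0,-0.045,0.03],"twist":[0,0,0],"fingers":1},{"linear":[0,-0.08,0.053],"twist":[0,0,0],"fingers":1},{"linear":[0,-0.115,0.076],"twist":[0,0,0],"fingers":1},{"linear":[0,-0.143,0.094],"twist":[0,0,0],"fingers":1},{"linear":[0,-0.158,0.103],"twist":[0,0,0],"fingers":1},{"linear":[0,-0.158,0.103],"twist":[0,0,0],"fingers":1}]' 40
python3 - <<'E'
from h import *
to(.506,-.357,.0727,-11)
b=snap('side','s9.png')[0][:,:,::-1].copy();a=snap('top','t9.png')[0][:,:,::-1].copy()
cv2.imwrite('pics/o11.png',np.hstack([overlay('side',b,[],240,120,50,'q.png',8),overlay('top',a,[],380,155,50,'q.png',8)])[::2,::2])
E
```

```text
time: 13.03
position: [0.5048, -0.3621, 0.1826]
tool_rot: [0.161, 1.568, -0.159]
ft_force: [-0.1, -1.8, -5.3]
grip_width: 0.535
t 13.03 p [ 0.5048 -0.3621  0.1826] F [-0.1  -1.83 -5.3 ] T [-0.4   0.03  0.05] g 0.535
[[-0.003, 0.202, 0.979], [0.002, 0.979, -0.202], [-1.0, 0.001, -0.003]]
lin [0.1099 0.0052 0.0005] n 2.6
z-ang -11.7 twist -0.7 tilt fix
```

View pics/o11.png

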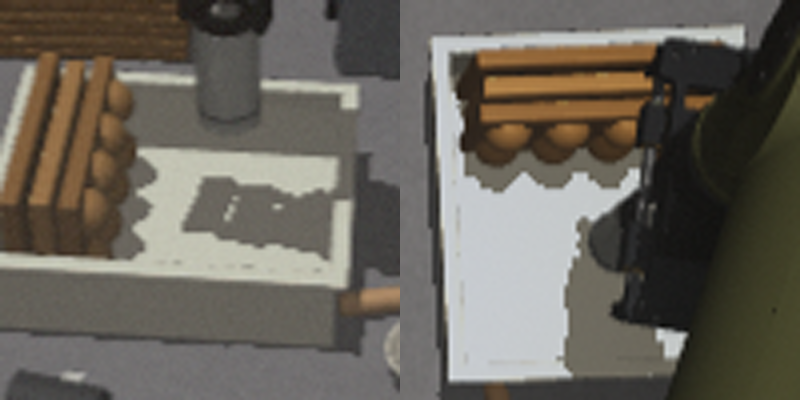

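```bash
python3 -m creep '[{"linear":[0.015,0,0],"twist":[0,0,0],"fingers":1},{"linear":[0.045,0,0],"twist":[0,0,0],"fingers":1},{"linear":[0.075,0,0],"twist":[0,0,0],"fingers":1},{"linear":[0.095,0,0],"twist":[0,0,0],"fingers":1},{"linear":[0.102,0,0],"twist":[0,0,0],"fingers":1},{"linear":[0.102,0,0],"twist":[0,0,0],"fingers":1},{"linear":[0.102,0,0],"twist":[0,0,0],"fingers":1}]' 40
python3 -c "
from h import *
to(.506,-.357,.0727,-11)"
```

```text
time: 13.72
position: [0.5067, -0.356, 0.0852]
tool_rot: [0.154, 1.565, -0.154]
ft_force: [0.1, 0.5, -5.4]
grip_width: 0.537
t 13.72 p [ 0.5067 -0.356   0.0852] F [ 0.12  0.45 -5.36] T [-0.07 -0.19 -0.02] g 0.537
[[0.0, 0.195, 0.981], [0.0, 0.981, -0.195], [-1.0, 0.0, 0.0]]
lin [ 0.0125 -0.0011 -0.0005] n 0.3
z-ang -11.2 twist -0.2 tilt fix
```

```bash
python3 -m creep '[{"linear":[0.003,0,0],"twist":[0,0,0],"fingers":1},{"linear":[0.006,0,0],"twist":[0,0,0],"fingers":1},{"linear":[0.008,0,0],"twist":[0,0,0],"fingers":1},{"linear":[0.01,0,0],"twist":[0,0,0],"fingers":1},{"linear":[0.01,0,0],"twist":[0,0,0],"fingers":1}]' 40
python3 -m creep '[{"linear":[0.001,0,0],"twist":[0,0,0],"fingers":1},{"linear":[0.002,0,0],"twist":[0,0,0],"fingers":1},{"linear":[0.002,0,0],"twist":[0,0,0],"fingers":1}]' 40
python3 -c "
from h import *
st()"
```

```text
time: 14.13
position: [0.5062, -0.3568, 0.0746]
tool_rot: [0.155, 1.566, -0.155]
ft_force: [0.3, -0.2, -5.9]
grip_width: 0.538
time: 14.38
position: [0.5064, -0.3568, 0.0726]
tool_rot: [0.155, 1.565, -0.155]
ft_force: [0.2, -0.4, -5.6]
grip_width: 0.537
t 14.38 p [ 0.5064 -0.3568  0.0726] F [ 0.24 -0.44 -5.6 ] T [-0.02 -0.16 -0.04] g 0.537
[[0.0, 0.196, 0.981], [-0.0, 0.981, -0.196], [-1.0, -0.0, 0.0]]
```

```bash
python3 -m creep '[{"linear":[0.001,0,0],"twist":[0,0,0],"fingers":1},{"linear":[0.001,0,0],"twist":[0,0,0],"fingers":1},{"linear":[0.001,0,0],"twist":[0,0,0],"fingers":1}]' 40
python3 -m creep '[{"linear":[0.001,0,0],"twist":[0,0,0],"fingers":1},{"linear":[0.0015,0,0],"twist":[0,0,0],"fingers":1},{"linear":[0.0015,0,0],"twist":[0,0,0],"fingers":1}]' 40
```

```text
time: 14.63
position: [0.5065, -0.3571, 0.0726]
tool_rot: [0.154, 1.565, -0.156]
ft_force: [-1.9, 1.7, 0.3]
grip_width: 0.531
time: 14.88
position: [0.5065, -0.3573, 0.0724]
tool_rot: [0.154, 1.565, -0.156]
ft_force: [-4.2, 1.9, 8.0]
grip_width: 0.534
```

```bash
python3 -m creep '[{"linear":[-0.0015,0,0],"twist":[0,0,0],"fingers":1},{"linear":[-0.0015,0,0],"twist":[0,0,0],"fingers":1},{"linear":[-0.0015,0,0],"twist":[0,0,0],"fingers":-0.2},{"linear":[-0.0015,0,0],"twist":[0,0,0],"fingers":-0.4},{"linear":[-0.0015,0,0],"twist":[0,0,0],"fingers":-0.5},{"linear":[-0.0015,0,0],"twist":[0,0,0],"fingers":-0.5},{"linear":[-0.0015,0,0],"twist":[0,0,0],"fingers":-0.5},{"linear":[-0.0015,0,0],"twist":[0,0,0],"fingers":-0.5}]' 30
python3 -m creep '[{"linear":[-0.01,0,0],"twist":[0,0,0],"fingers":-0.5},{"linear":[-0.04,0,0],"twist":[0,0,0],"fingers":-0.5},{"linear":[-0.08,0,0],"twist":[0,0,0],"fingers":-0.5},{"linear":[-0.12,0,0],"twist":[0,0,0],"fingers":-0.5},{"linear":[-0.16,0,0],"twist":[0,0,0],"fingers":-0.6},{"linear":[-0.2,0,0],"twist":[0,0,0],"fingers":-0.7},{"linear":[-0.215,0,0],"twist":[0,0,0],"fingers":-0.7}]'
python3 - <<'E'
from h import *
to(.641,.1435,.285,-11)
b=snap('side','s10.png')[0][:,:,::-1].copy()
for n in ('side',):
  for r in nets.place_of(n,'cartridge_a')[:3]: print(np.round(r['centre'],3),r['conf'])
cv2.imwrite('pics/o12.png',cv2.resize(b[50:300,60:360],None,fx=2.5,fy=2.5))
E
```

```text
time: 15.55
position: [0.5066, -0.3568, 0.0717]
tool_rot: [0.155, 1.565, -0.155]
ft_force: [0.5, -0.3, 0.4]
grip_width: 0.741
time: 16.13
position: [0.5085, -0.3573, 0.2946]
tool_rot: [0.151, 1.557, -0.159]
ft_force: [0.8, 0.2, 0.2]
grip_width: 0.833
t 16.13 p [ 0.5085 -0.3573  0.2946] F [0.82 0.17 0.23] T [-0.02 -0.13  0.03] g 0.833
[[0.008, 0.196, 0.981], [-0.006, 0.981, -0.196], [-1.0, -0.004, 0.009]]
lin [0.0077 0.5171 0.0318] n 12.4
z-ang -11.3 twist -0.3 tilt fix 
[0.64  0.143 0.12 ] 0.79
[ 0.507 -0.353  0.001] 0.6
[0.638 0.138 0.122] 0.31
```

View pics/o12.png

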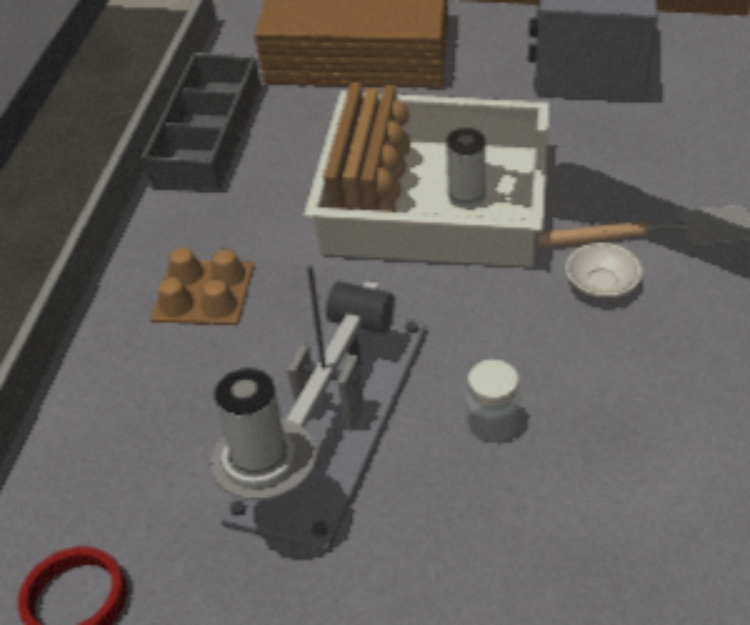

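```bash
python3 -m creep '[{"linear":[0,0.02,0.001],"twist":[0,0,0],"fingers":-0.8},{"linear":[0,0.06,0.003],"twist":[0,0,0],"fingers":-0.8},{"linear":[0,0.1,0.006],"twist":[0,0,0],"fingers":-0.8},{"linear":[0,0.14,0.008],"twist":[0,0,0],"fingers":-0.8},{"linear":[0,0.18,0.011],"twist":[0,0,0],"fingers":-0.8},{"linear":[0,0.22,0.014],"twist":[0,0,0],"fingers":-0.8},{"linear":[0,0.26,0.016],"twist":[0,0,0],"fingers":-0.8},{"linear":[0,0.3,0.018],"twist":[0,0,0],"fingers":-0.8}]'
python3 -c "
from h import *
to(.641,.1435,.285,-11)"
```

```text
time: 16.9
position: [0.5823, -0.0643, 0.2859]
tool_rot: [0.155, 1.567, -0.155]
ft_force: [0.8, -0.8, -0.7]
grip_width: 0.902
t 16.9 p [ 0.5823 -0.0643  0.2859] F [ 0.84 -0.82 -0.68] T [-0.04 -0.15 -0.  ] g 0.902
[[-0.001, 0.196, 0.981], [-0.0, 0.981, -0.196], [-1.0, -0.001, -0.001]]
lin [0.0008 0.2152 0.0168] n 5.2
z-ang -11.3 twist -0.3 tilt fix
```

```bash
python3 -m creep '[{"linear":[0,0.035,0.003],"twist":[0,0,0],"fingers":-0.8},{"linear":[0,0.075,0.006],"twist":[0,0,0],"fingers":-0.8},{"linear":[0,0.115,0.009],"twist":[0,0,0],"fingers":-0.8},{"linear":[0,0.155,0.012],"twist":[0,0,0],"fingers":-0.8},{"linear":[0,0.195,0.015],"twist":[0,0,0],"fingers":-0.8},{"linear":[0,0.215,0.017],"twist":[0,0,0],"fingers":-0.8},{"linear":[0.02,0.215,0.017],"twist":[0,0,0],"fingers":-0.8},{"linear":[0.045,0.215,0.017],"twist":[0,0,0],"fingers":-0.8}]'
python3 - <<'E'
from h import *
to(.641,.1435,.179,-11)
b=snap('side','s11.png')[0][:,:,::-1].copy()
cv2.imwrite('pics/o13.png',overlay('side',b,[],170,205,45,'q.png',8))
E
```

```text
time: 17.57
position: [0.6418, 0.1453, 0.2421]
tool_rot: [0.153, 1.564, -0.149]
ft_force: [1.3, 0.5, 0.3]
grip_width: 0.898
t 17.57 p [0.6418 0.1453 0.2421] F [1.28 0.55 0.29] T [-0.09 -0.12  0.  ] g 0.898
[[0.002, 0.191, 0.982], [0.002, 0.982, -0.191], [-1.0, 0.003, 0.002]]
lin [ 0.0631 -0.0021 -0.0006] n 1.5
z-ang -11.0 twist -0.0 tilt fix
```

View pics/o13.png

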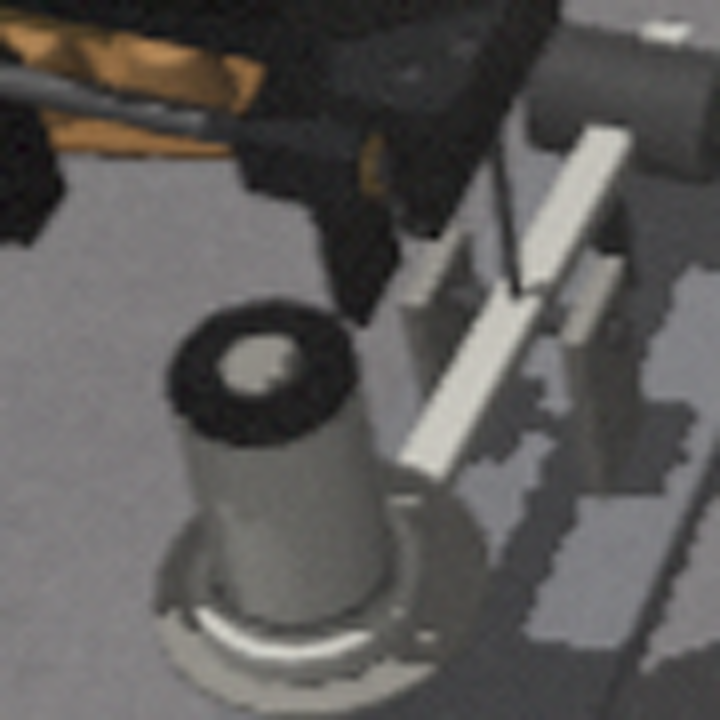

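```bash
python3 -m creep '[{"linear":[0.02,0,0],"twist":[0,0,0],"fingers":-0.8},{"linear":[0.045,0,0],"twist":[0,0,0],"fingers":-0.8},{"linear":[0.056,0,0],"twist":[0,0,0],"fingers":-0.8},{"linear":[0.056,0,0],"twist":[0,0,0],"fingers":-0.8},{"linear":[0.056,0,0],"twist":[0,0,0],"fingers":-0.4}]' 20
python3 -c "
from h import *
to(.641,.1435,.181,-11)"
```

```text
time: 18.03
position: [0.6414, 0.1408, 0.1856]
tool_rot: [0.155, 1.567, -0.156]
ft_force: [-0.1, 0.1, -0.3]
grip_width: 0.875
t 18.03 p [0.6414 0.1408 0.1856] F [-0.14  0.09 -0.25] T [-0.06 -0.09  0.02] g 0.875
[[-0.001, 0.197, 0.98], [-0.0, 0.98, -0.197], [-1.0, -0.001, -0.001]]
lin [ 0.0046  0.0025 -0.0009] n 0.1
z-ang -11.3 twist -0.3 tilt fix
```

```bash
python3 -m creep '[{"linear":[0.003,0.0025,-0.0005],"twist":[0,0,0],"fingers":0},{"linear":[0.003,0.0025,-0.0005],"twist":[0,0,0],"fingers":0.3},{"linear":[0.003,0.0025,-0.0005],"twist":[0,0,0],"fingers":1},{"linear":[0.003,0.0025,-0.0005],"twist":[0,0,0],"fingers":1},{"linear":[0.003,0.0025,-0.0005],"twist":[0,0,0],"fingers":1},{"linear":[0.003,0.0025,-0.0005],"twist":[0,0,0],"fingers":1},{"linear":[0.003,0.0025,-0.0005],"twist":[0,0,0],"fingers":1},{"linear":[0.003,0.0025,-0.0005],"twist":[0,0,0],"fingers":1}]' 25
python3 -c "
from h import *
to(.641,.1435,.181,-11)"
```

```text
time: 18.7
position: [0.6417, 0.1441, 0.1831]
tool_rot: [0.155, 1.565, -0.155]
ft_force: [-0.9, 0.2, 1.3]
grip_width: 0.54
t 18.7 p [0.6417 0.1441 0.1831] F [-0.9   0.21  1.34] T [-0.02  0.09 -0.02] g 0.54
[[0.0, 0.196, 0.981], [0.0, 0.981, -0.196], [-1.0, 0.0, 0.0]]
lin [ 0.0021 -0.0007 -0.0006] n 0.1
z-ang -11.3 twist -0.3 tilt fix
```

```bash
python3 -m creep '[{"linear":[0,0,0],"twist":[0,0,0],"fingers":1},{"linear":[-0.004,0,0],"twist":[0,0,0],"fingers":1},{"linear":[-0.01,0,0],"twist":[0,0,0],"fingers":1},{"linear":[-0.018,0,0],"twist":[0,0,0],"fingers":1},{"linear":[-0.03,0,0],"twist":[0,0,0],"fingers":1},{"linear":[-0.045,0,0],"twist":[0,0,0],"fingers":1},{"linear":[-0.05,0,0],"twist":[0,0,0],"fingers":1},{"linear":[-0.05,0,0],"twist":[0,0,0],"fingers":1}]' 35
python3 - <<'E'
from h import *
to(.535,.370,.2,-11)
b=snap('side','s12.png')[0][:,:,::-1].copy()
cv2.imwrite('pics/o14.png',cv2.resize(b[120:384,60:300],None,fx=2.2,fy=2.2))
E
```

```text
time: 19.37
position: [0.6427, 0.1446, 0.2352]
tool_rot: [0.156, 1.562, -0.154]
ft_force: [0.3, -0.6, -2.4]
grip_width: 0.531
t 19.37 p [0.6427 0.1446 0.2352] F [ 0.25 -0.59 -2.4 ] T [ 0.04 -0.09 -0.04] g 0.531
[[0.004, 0.196, 0.981], [0.001, 0.981, -0.196], [-1.0, 0.002, 0.003]]
lin [ 0.035   0.1999 -0.1499] n 6.1
z-ang -11.3 twist -0.3 tilt fix
```

View pics/o14.png

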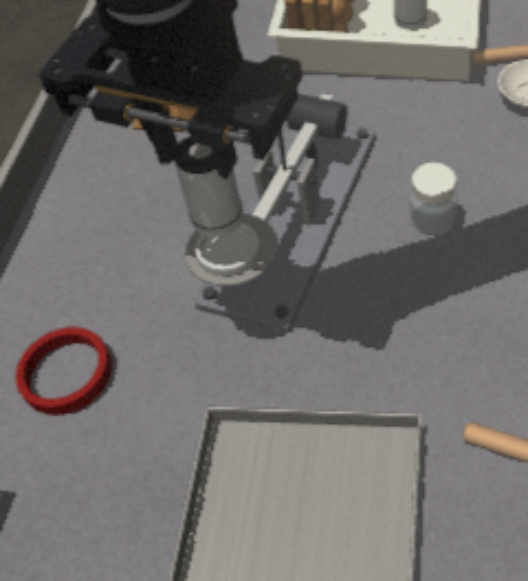

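```bash
python3 -m creep '[{"linear":[0,0.015,-0.011],"twist":[0,0,0],"fingers":1},{"linear":[0,0.045,-0.034],"twist":[0,0,0],"fingers":1},{"linear":[0,0.075,-0.056],"twist":[0,0,0],"fingers":1},{"linear":[0,0.105,-0.079],"twist":[0,0,0],"fingers":1},{"linear":[0,0.135,-0.101],"twist":[0,0,0],"fingers":1},{"linear":[0.01,0.165,-0.124],"twist":[0,0,0],"fingers":1},{"linear":[0.02,0.187,-0.14],"twist":[0,0,0],"fingers":1},{"linear":[0.035,0.2,-0.15],"twist":[0,0,0],"fingers":1}]' 35
python3 -m creep '[{"linear":[0.03,0,0],"twist":[0,0,0],"fingers":1},{"linear":[0.065,0,0],"twist":[0,0,0],"fingers":1},{"linear":[0.095,0,0],"twist":[0,0,0],"fingers":1},{"linear":[0.11,0,0],"twist":[0,0,0],"fingers":1},{"linear":[0.113,0,0],"twist":[0,0,0],"fingers":1},{"linear":[0.113,0,0],"twist":[0,0,0],"fingers":1}]' 35
python3 - <<'E'
from h import *
to(.535,.370,.071,-11)
b=snap('side','s13.png')[0][:,:,::-1].copy()
for r in nets.place_of('side','tray')[:2]: print(np.round(r['centre'],3),r['conf'])
cv2.imwrite('pics/o15.png',cv2.resize(b[120:384,60:300],None,fx=2.2,fy=2.2))
E
```

```text
time: 20.08
position: [0.5305, 0.3744, 0.1979]
tool_rot: [0.153, 1.566, -0.148]
ft_force: [0.2, 1.2, -2.2]
grip_width: 0.534
time: 20.58
position: [0.5334, 0.369, 0.0839]
tool_rot: [0.154, 1.567, -0.156]
ft_force: [0.1, 0.2, -1.8]
grip_width: 0.534
t 20.58 p [0.5334 0.369  0.0839] F [ 0.12  0.24 -1.81] T [ 0.04 -0.09 -0.01] g 0.534
[[-0.002, 0.196, 0.981], [-0.001, 0.981, -0.196], [-1.0, -0.001, -0.002]]
lin [0.0129 0.0013 0.0014] n 0.3
z-ang -11.3 twist -0.3 tilt fix 
[ 0.538  0.377 -0.001] 0.84
```

View pics/o15.png

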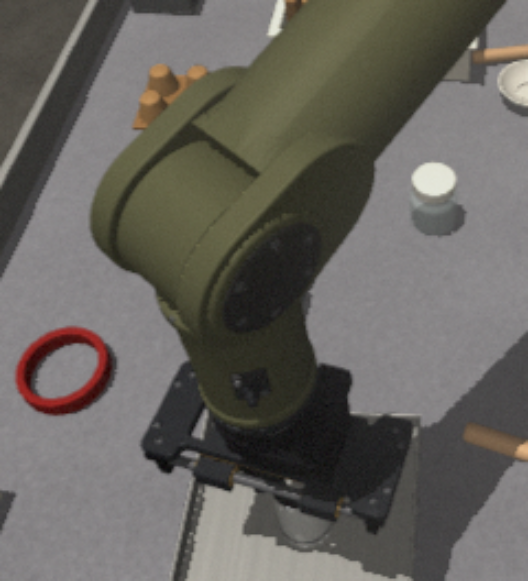

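Over the tray interior; foot expected to touch at TCP ≈ 0.071.

```bash
python3 -m creep '[{"linear":[0.004,0,0],"twist":[0,0,0],"fingers":1},{"linear":[0.008,0,0],"twist":[0,0,0],"fingers":1},{"linear":[0.0095,0,0],"twist":[0,0,0],"fingers":1},{"linear":[0.0095,0,0],"twist":[0,0,0],"fingers":1}]' 35
python3 -m creep '[{"linear":[0.0007,0,0],"twist":[0,0,0],"fingers":1},{"linear":[0.0015,0,0],"twist":[0,0,0],"fingers":1},{"linear":[0.0015,0,0],"twist":[0,0,0],"fingers":1}]' 35
python3 -m creep '[{"linear":[0.0007,0,0],"twist":[0,0,0],"fingers":1},{"linear":[0.001,0,0],"twist":[0,0,0],"fingers":1},{"linear":[0.001,0,0],"twist":[0,0,0],"fingers":1}]' 35
```

```text
time: 21.02
position: [0.5338, 0.3692, 0.0752]
tool_rot: [0.155, 1.565, -0.155]
ft_force: [0.3, -0.2, -2.4]
grip_width: 0.531
time: 21.27
position: [0.5338, 0.3694, 0.0737]
tool_rot: [0.155, 1.565, -0.155]
ft_force: [0.6, 0.3, -1.7]
grip_width: 0.528
time: 21.52
position: [0.5337, 0.3694, 0.0726]
tool_rot: [0.155, 1.565, -0.155]
ft_force: [-0.0, -1.0, -3.1]
grip_width: 0.53
```

```bash
python3 -m creep '[{"linear":[0.0007,0,0],"twist":[0,0,0],"fingers":1},{"linear":[0.001,0,0],"twist":[0,0,0],"fingers":1},{"linear":[0.001,0,0],"twist":[0,0,0],"fingers":1}]' 35
python3 -m creep '[{"linear":[0.0007,0,0],"twist":[0,0,0],"fingers":1},{"linear":[0.001,0,0],"twist":[0,0,0],"fingers":1},{"linear":[0.001,0,0],"twist":[0,0,0],"fingers":1}]' 35
```

```text
time: 21.77
position: [0.5339, 0.3699, 0.0721]
tool_rot: [0.155, 1.565, -0.154]
ft_force: [-0.0, 1.0, 1.2]
grip_width: 0.533
time: 22.02
position: [0.534, 0.3707, 0.0718]
tool_rot: [0.156, 1.564, -0.153]
ft_force: [-1.0, 1.7, 4.3]
grip_width: 0.535
```

Contact at about 6 N. I'll ease off 1 mm, release and retract.

```bash
python3 -m creep '[{"linear":[-0.001,0,0],"twist":[0,0,0],"fingers":1},{"linear":[-0.001,0,0],"twist":[0,0,0],"fingers":1},{"linear":[-0.001,0,0],"twist":[0,0,0],"fingers":-0.2},{"linear":[-0.001,0,0],"twist":[0,0,0],"fingers":-0.4},{"linear":[-0.001,0,0],"twist":[0,0,0],"fingers":-0.6},{"linear":[-0.001,0,0],"twist":[0,0,0],"fingers":-0.6},{"linear":[-0.001,0,0],"twist":[0,0,0],"fingers":-0.6},{"linear":[-0.001,0,0],"twist":[0,0,0],"fingers":-0.6}]' 30
python3 -m creep '[{"linear":[-0.01,0,0],"twist":[0,0,0],"fingers":-0.6},{"linear":[-0.04,0,0],"twist":[0,0,0],"fingers":-0.6},{"linear":[-0.08,0,0],"twist":[0,0,0],"fingers":-0.6},{"linear":[-0.12,0,0],"twist":[0,0,0],"fingers":-0.6},{"linear":[-0.16,0,0],"twist":[0,0,0],"fingers":-0.6},{"linear":[-0.19,0,0],"twist":[0,0,0],"fingers":-0.6},{"linear":[-0.19,0,0],"twist":[0,0,0],"fingers":-0.6},{"linear":[-0.19,0,0],"twist":[0,0,0],"fingers":-0.6}]'
python3 - <<'E'
from h import *
st()
b=snap('side','s14.png')[0];snap('top','t14.png')
for n in ('side','top'):
  for l in ('cartridge_a','jar','dish','balance'):
    for r in nets.place_of(n,l)[:2]: print(n,l,np.round(r['centre'],3),round(r['conf'],2))
E
```

```text
time: 22.68
position: [0.5338, 0.3691, 0.0714]
tool_rot: [0.155, 1.565, -0.156]
ft_force: [-0.5, 0.9, -0.3]
grip_width: 0.786
time: 23.35
position: [0.5343, 0.3706, 0.2649]
tool_rot: [0.157, 1.561, -0.152]
ft_force: [0.7, -0.0, -0.8]
grip_width: 0.802
t 23.35 p [0.5343 0.3706 0.2649] F [ 0.71 -0.03 -0.83] T [-0.01 -0.09  0.06] g 0.802
[[0.004, 0.196, 0.981], [0.003, 0.981, -0.196], [-1.0, 0.003, 0.004]]
side cartridge_a [ 0.504 -0.357  0.004] 0.72
side cartridge_a [0.532 0.367 0.003] 0.66
side jar [ 0.444  0.002 -0.   ] 0.84
side dish [ 0.328 -0.215  0.001] 0.79
side dish [ 0.614  0.012 -0.002] 0.49
side balance [ 0.613  0.012 -0.002] 0.92
side balance [ 0.444 -0.001  0.003] 0.57
top cartridge_a [ 0.503 -0.354  0.005] 0.5
top cartridge_a [ 0.45  -0.     0.003] 0.34
top jar [0.448 0.002 0.001] 0.81
top dish [ 0.327 -0.214 -0.   ] 0.8
top balance [0.613 0.015 0.001] 0.63
```

View pics/s14.png

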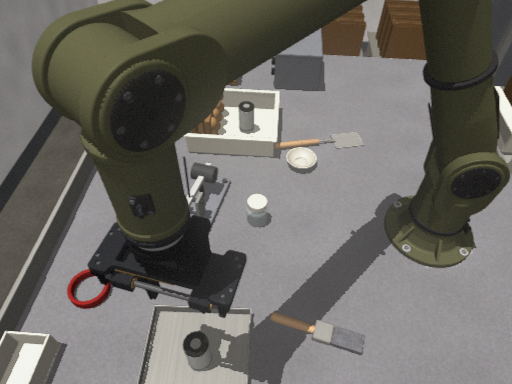

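View pics/t14.png

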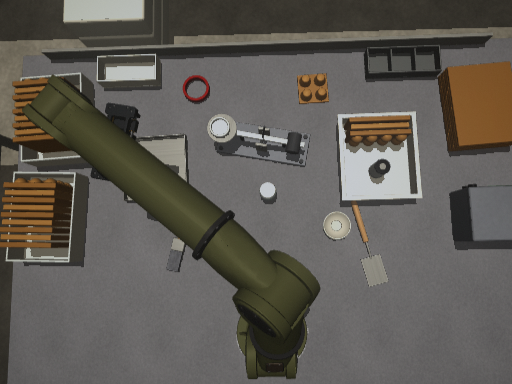

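The pictures show both cartridges upright: one in the tub at side (246,116), one in the tray at (198,352). The pan is empty and up, and nothing else has moved.

```bash
python3 -c "
from h import *
print(job.close_job())"
```

```text
the job is handed in; nothing more can be done
None
```

I weighed cartridge one on the balance, sorted both cartridges and handed the job in at about 24 s of the 72 s.

- **Weighing:** I took the cartridge at (0.46, 0.14) first and set it fully down in the cup. Gentle sideways nudges met the cup wall on both sides, which showed it was in. After I let go and backed away, the pan stayed up, so it is the light one. Lifting force agreed: about 2.7 N for this one against 5.5 N for the other.
- **Heavy cartridge:** it stands upright on the tub's free floor at about (0.506, -0.357). It was pressed down with about 14 N for a moment before I eased off and released it.
- **Light cartridge:** it stands upright on the tray floor at about (0.534, 0.370), set down with about 6 N.

**Last checks:** the side camera showed both cartridges upright, and its network positions were within 4 mm of where I released them. The gripper was clear and well above the tray. The jar, dish, brush, scraper and balance were where they started, with the pan empty and up.

**Disagreements:** the top camera could not see the tray cartridge because the arm hid it. Its network reported the jar as a second cartridge, at 0.34 confidence. The side network also gave two low-confidence mislabels.

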